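# Point the fraction collector at the amber vial and start it

### The arm

A 7-joint arm with a two-finger parallel gripper is mounted at the origin on the work surface. World frame = base frame: x ahead of the robot, y to its left, z up, the work surface at z = 0. Lengths are in m, angles in rad, forces in N, time in s.
With the tool pointing down it reaches from about 0.4 to 0.85 m from the base axis. Payload 10.4 kg.
Tool frame: the origin (TCP) lies midway between the tips of the shut fingers; the grasp point (between the pads) lies r.grip_point_offset behind it (r.grip_point_offset is the distance from the TCP to the grasp point, in m); z points along the fingers, y is the line along which they close (so a half turn about z gives the same grasp; the last joint's range is limited). The gripper opens to 87 mm and grips with 3 to 60 N. Pads are 19 mm wide; open, the fingers measure 117 mm over their backs; the gripper's body (75 mm by 190 mm) begins 51 mm behind the grasp point.
Start: joints at [-1.287, 0.332, -0.065, 1.46, 0.022, 1.35, -0.088], TCP at [0.189, 0.596, 0.223] pointing down, gripper open.
Joint ranges: [-2.6, 2.6], [-0.5, 2.12], [-1.47, 1.34], [0.16, 2.42], [-1.27, 4.41], [0.06, 2.06], [-2.6, 2.6]. Speed limits (rad/s): [2.22, 2.22, 2.79, 2.79, 3.14, 3.14, 3.14].

### API

Orientations are given as a unit quaternion [x, y, z, w].
In Python, from bench import r gives the robot as it stands.
- The arm moves only by the tool play_rows, never from a script. Its arguments are lists of equal length, an entry for each row: "claw": the closure, from 0 (fully open) to 1 (shut); "delta_pos": the shift along the tool's x, y, z scaled (see below), a list of three; "delta_rot": the turn, a rotation vector about the tool's x, y, z scaled (see below), a list of three. A call has 1 to 8 rows; each row shifts and turns the commanded pose from where the row before left it, along the tool's axes as they then stand; what a row does not reach is not made up. The controller multiplies each number of a shift by 200 mm and each number of a turn by pi rad. A row lasts 1/10 s, in which the tool goes at most 50 mm and 8.59 degrees, less where a joint would pass 70% of its speed; a pose out of reach is approached as far as the arm can. A call with a number of a shift or a turn outside -1 to 1 is refused whole. A call with a gripper value outside its range is refused whole. The fingers move at their own pace and stop on an object; "squeeze" is the grip in N (left out, the last holds). Time passes only in rows, so rows that do not move let the fingers close. It gives the time, the measured TCP pose, the force, the opening and the grip force at its end, in the units of the state.
- r.read_state(): the state, without advancing time (a new reading comes with each control period).
- r.camera(name): name is "side" or "top" or "wrist"; returns a dict with "pixels" (480x640x3 uint8, red, green, blue), "camera_matrix" (3x3 intrinsics, pixels), "cam_to_world" (4x4, takes a point from camera to world coordinates); the wrist camera has in their place "hand_eye" (4x4, takes a point from camera to tool coordinates, whose origin is the TCP and whose axes are the flange's). Camera axes: x right, y up, looking along -z (the intrinsics and any distortion apply to the point x, -y, -z); pixel columns grow to the right and rows downward; lengths in m; the calibration is good to about 2 mm. A picture is of the moment at which its call begins: read the wrist's pose just before it. There is no depth.
- r.close_job(): hands the job in; it is judged then, once.
The state is a dict: "time": time; "joint_positions": joint angles; "joint_vel": joint speeds; "joint_torque": joint torques, N m; "ee_pos": TCP position; "eef_rot": TCP orientation; "ft_force": force on the tool from outside, world axes, zero at the start; "torque": the same for the moment, N m; "width": finger opening in m; "grip_force": force on a finger pad.
Only numpy, scipy, OpenCV 4.12 (cv2) and the standard library are available. Lean on these libraries where they do the work, as an engineer would, in place of code of your own. Each camera call takes 0.05 s, during which the arm holds its last target. There are 200 camera calls.

### The job

The fraction collector's red swing arm has to deliver into the amber vial: push the arm round with a fingertip until its nozzle is over the middle of the amber vial's open mouth, leaving it there, and then press the green start button on the grey control box all the way down and let go of it. Do not press start before the nozzle is over the vial, do not press the red stop button, and leave the vials and the other things on the bench where they stand.

Things in the scene. Friction and masses are not known exactly. Their poses are not given: they have to be found in the camera images.
- collector: the white fraction collector, fixed. Origin on the swing arm's vertical pivot axis at bench height, z up, x from the vials towards the housing. Housing 200 mm wide, 72 mm high, from 25 mm on the -x side to 125 mm on the +x side of the pivot. On the -x side lies a 125 x 280 x 22 mm deck with four vial pockets 12 mm deep, 130 mm from the pivot, at arm angles -1.0, -0.55, 0.55 and 1.0 rad
- swing (a joint): turn of the swing arm, rad; 0 = arm points along the collector's -x axis; positive = anticlockwise from above (nozzle moves to the collector's -y side); stops at -1.35 and 1.35. It turns stiffly (1.3 N at 95 mm from the pivot) and stays where it is left. It starts between -0.2 and 0.2, between the two pairs of vials
- nozzle (a point): lower end of the steel nozzle (8 mm diameter, 22 mm long below the arm) at the outer end of the swing arm, 130 mm from the pivot axis, 80 mm above the bench: 8 mm above the vials' rims
- push_mid (a point): point on the centre line of the red swing arm's top, 95 mm from the pivot axis, 119 mm above the bench; push on the arm's side here. The red bar is straight, 16 mm wide, 18 mm high (underside 101 mm above the bench), and ends 144 mm from the pivot. Its black hub is 42 mm wide, top 127 mm above the bench; a dark counterweight reaches 56 mm past the pivot
- amber_vial: the amber (brown) glass vial with an orange band, open at the top, 30 mm outside diameter, 62 mm high, loose in one of the four deck pockets, rim 72 mm above the bench; origin: centre of its underside, z up
- amber_vial_mouth (a point): centre of the amber vial's mouth, level with its rim; the mouth is 24 mm wide
- clear_vial1: a clear glass vial with a white band, same size as the amber vial, loose in a pocket of the deck; leave it standing
- clear_vial2: a clear glass vial with a white band, same size as the amber vial, loose in a pocket of the deck; leave it standing
- clear_vial3: a clear glass vial with a white band, same size as the amber vial, loose in a pocket of the deck; leave it standing
- control_box: grey control box fixed to the bench, 90 x 150 x 40 mm, origin at the centre of its underside; the green start button stands 36 mm to its +y side, the red stop button 36 mm to its -y side
- start_top (a point): centre of the top of the green start button, 62 mm above the bench, 28 mm diameter, pressed straight down; its round black housing, 44 mm wide, is 10 mm lower
- start (a joint): travel of the start button, m: 0 = up, 0.006 = fully down; a spring returns it; 5 N holds it fully down
- stop_top (a point): centre of the top of the red stop button, same size as the start button; not to be pressed
- stop (a joint): travel of the stop button, m: 0 = up, 0.006 = fully down
- wash_bottle: white wash bottle with a green cap, 72 mm diameter, 170 mm high, loose; leave alone
- beaker: glass beaker, 70 mm diameter, 90 mm high, loose; leave alone
- reagent_jar: amber jar with a black lid, 64 mm diameter, 90 mm high, loose, standing apart from the collector; leave alone
- screw_cap: orange screw cap lying on the bench, 36 mm diameter, 16 mm high, loose; leave alone
Mind the look-alikes: they are no part of the job. What is shaped like the control_box but yellow is not meant.

How it is judged:
By the outcome, as a careful person would: the job done as asked, in the order asked, and still so for the second after the job is handed in, with the robot touching nothing.
It also fails if it takes over 51 s, if anything falls off the work surface, if the arm or the gripper's body presses on something with over 40 N, if the wrist force passes 120 N, or if a joint passes its speed limit or range.

## Working session

There is one attempt and no reset: what is moved stays moved. The work goes in short steps, Python scripts to look and compute and a tool call to move; the robot and the scene stay as the last step left them, time stands still between calls to the robot, and variables do not carry over. Pictures are saved under pics/ and viewed, at most 10 in all, crops included, and the job is handed in when it is done.

Besides the shell and the picture viewer there is one more tool, called after "Call:" by a JSON object that holds its "fn" and its "kwargs". play_rows: Moves the arm, as the interface text tells. Shifts and turns lie within -1 to 1; 1 stands for 200 mm of shift or pi rad of turn. Its arguments: {"type":"object","properties":{"claw":{"type":"array"},"delta_pos":{"type":"array"},"delta_rot":{"type":"array"},"squeeze":{"type":"number"}},"required":["claw","delta_pos","delta_rot"]}

```bash
mkdir -p pics
cat > h.py <<'E'
import numpy as np, cv2
from bench import r
def ray(c,uv):
    K=c["camera_matrix"];T=np.array(c["cam_to_world"])
    p=np.linalg.inv(K)@np.array([uv[0],uv[1],1.]);d=T[:3,:3]@np.array([p[0],-p[1],-p[2]])
    return T[:3,3],d
def onz(c,uv,z):
    o,d=ray(c,uv);return o+d*(z-o[2])/d[2]
def proj(c,P):
    T=np.linalg.inv(np.array(c["cam_to_world"]));p=T[:3,:3]@np.array(P)+T[:3,3]
    q=np.array(c["camera_matrix"])@np.array([p[0],-p[1],-p[2]]);return q[:2]/q[2]
E
python3 - <<'E'
from h import *
for n in("top","side"):
    c=r.camera(n);cv2.imwrite(f"pics/{n}.png",c["pixels"][:,:,::-1]);print(n,np.round(c["camera_matrix"],1),np.round(c["cam_to_world"],3),[k for k in c])
s=r.read_state();print(s["time"],s["ee_pos"],s["eef_rot"],s["width"])
E
```

```text
top [[486.2   0.  318.2]
 [  0.  486.2 243. ]
 [  0.    0.    1. ]] [[ 0.01   0.992 -0.128  0.332]
 [-1.     0.012  0.015 -0.102]
 [ 0.016  0.128  0.992  1.252]
 [ 0.     0.     0.     1.   ]] ['pixels', 'camera_matrix', 'cam_to_world']
side [[453.4   0.  325.8]
 [  0.  453.4 245.5]
 [  0.    0.    1. ]] [[-0.997  0.053 -0.051  0.427]
 [-0.071 -0.52   0.851  1.03 ]
 [ 0.018  0.853  0.522  0.789]
 [ 0.     0.     0.     1.   ]] ['pixels', 'camera_matrix', 'cam_to_world']
0.1 [0.18864551 0.59547384 0.2218609 ] [ 1.52770536e-01  9.88261487e-01 -6.26068815e-04 -6.57659004e-05] 0.08717292936222429
```

View pics/top.png

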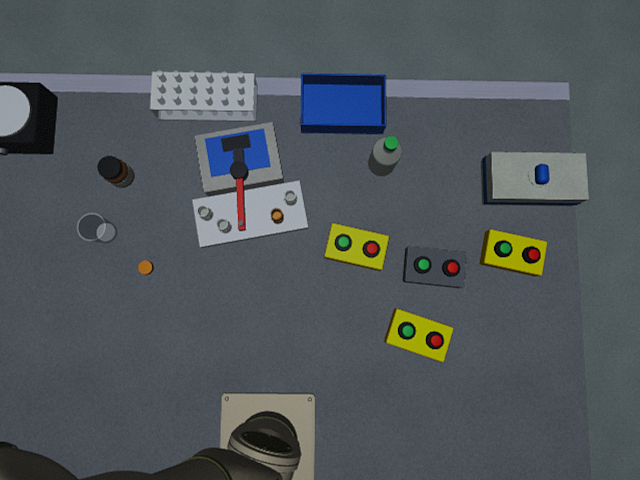

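View pics/side.png

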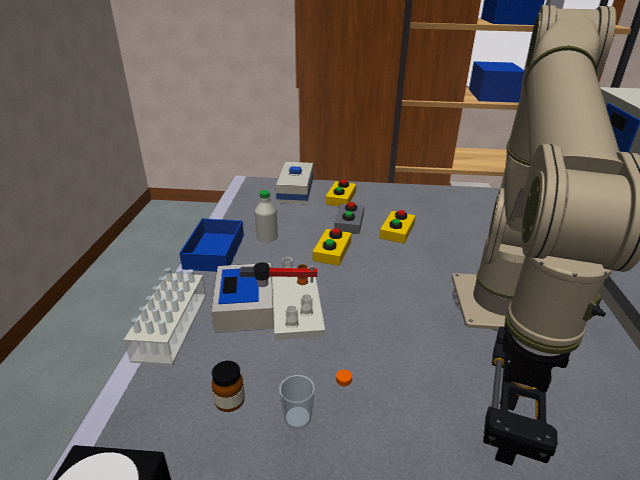

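Candidates for the amber vial: amber (277,215) with clear (205,212), (223,225), (290,197), jar (115,170) and cap (145,267). I choose (277,215), which is amber and sits in the inner pocket on the right.
Candidates for start: green buttons at (423,265) on grey, and (343,242), (407,330), (503,248) on yellow. I choose (423,265). The red stop is at (452,268). The red arm runs from the hub (239,170) to its tip (242,229).

```bash
cat > m.py <<'E'
from h import *
def blobs(c,f,box,amin=12):
    x0,y0,x1,y1=box;h=cv2.cvtColor(c["pixels"],cv2.COLOR_RGB2HSV);m=np.zeros(h.shape[:2],np.uint8)
    m[y0:y1,x0:x1]=f(h[y0:y1,x0:x1].astype(int))
    n,l,s,ce=cv2.connectedComponentsWithStats(m)
    return [(ce[i],s[i],np.argwhere(l==i)[:,::-1]) for i in range(1,n) if s[i,4]>=amin]
red=lambda h:((h[...,0]<6)|(h[...,0]>174))&(h[...,1]>150)&(h[...,2]>70)
green=lambda h:(h[...,0]>45)&(h[...,0]<75)&(h[...,1]>120)&(h[...,2]>50)
orange=lambda h:(h[...,0]>=6)&(h[...,0]<20)&(h[...,1]>130)&(h[...,2]>40)
E
python3 - <<'E'
from m import *
c=r.camera("top")
for nm,f,b,z in(("arm",red,(200,140,300,245),.119),("amber",orange,(255,195,300,235),.072),("green",green,(405,245,465,290),.062),("stop",red,(405,245,470,290),.062)):
    for ce,s,p in blobs(c,f,b): print(nm,ce.round(1),s,onz(c,ce,z).round(4))
    if nm=="arm":
        P=np.array([onz(c,q,.119)[:2] for q in p]);v=cv2.fitLine(P.astype(np.float32),cv2.DIST_L2,0,.01,.01).ravel();print(v, [ (P@v[:2]).min(),(P@v[:2]).max()])
i=c["pixels"][:,:,::-1]
a=cv2.resize(i[120:250,185:315],(520,520),interpolation=cv2.INTER_CUBIC);b=cv2.resize(i[240:295,400:470],(280,220),interpolation=cv2.INTER_CUBIC)
o=np.zeros((520,800,3),np.uint8);o[:,:520]=a;o[:220,520:]=b;cv2.imwrite("pics/crop.png",o)
for u in((205,212),(223,225),(290,197)):print(onz(c,u,.072).round(4))
E
```

```text
arm [240.2 201.7] [236 178   9  52 299] [0.5746 0.0666 0.119 ]
[0.9964382  0.08432597 0.5746992  0.06663121] [np.float64(0.5120878307104276), np.float64(0.6362061241798926)]
amber [276.4 215.3] [271 209  12  14 108] [ 0.5517 -0.0162  0.072 ]
green [423.2 264. ] [418 259  11  11 102] [ 0.4366 -0.3792  0.062 ]
stop [452.1 267.1] [447 262  11  11 100] [ 0.4296 -0.4506  0.062 ]
[0.5576 0.1592 0.072 ]
[0.5258 0.1139 0.072 ]
[ 0.5982 -0.0489  0.072 ]
```

View pics/crop.png

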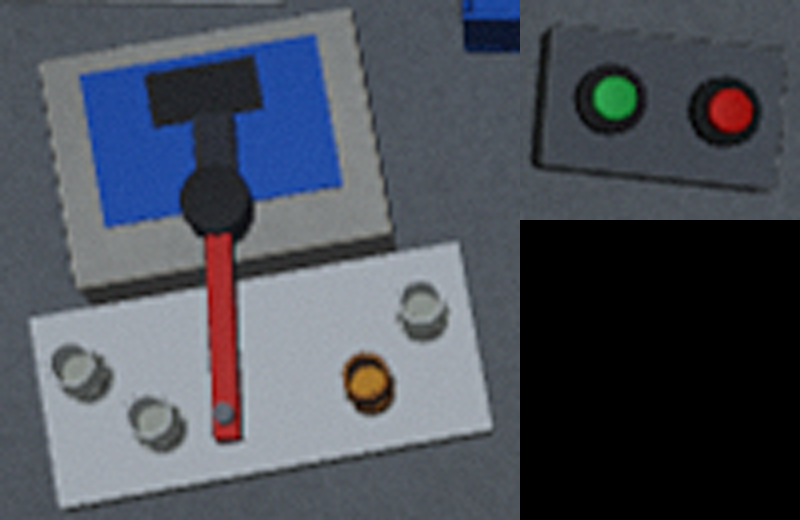

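The crop confirms the choice. The amber vial is in the inner right pocket (swing +0.55) with its mouth near crop (366,378). The grey box has its green button at the left and red at the right. The pivot is near (0.652, 0.073), and the arm sits at about -0.09 rad.

Call:
{"fn": "play_rows", "kwargs": {"claw": [1,1,1,1,1,1,1], "delta_pos": [[-0.178,-0.122,0],[-0.178,-0.122,0],[-0.178,-0.122,0],[-0.178,-0.122,0],[-0.178,-0.122,0],[-0.178,-0.122,0],[-0.178,-0.122,0]], "delta_rot": [[0,0,0],[0,0,0],[0,0,0],[0,0,0],[0,0,0],[0,0,0],[0,0,0]], "squeeze": 10}}

```text
time: 0.85
ee_pos: [0.3755, 0.3561, 0.2225]
eef_rot: [0.153, 0.988, 0.0, -0.0]
ft_force: [0.9, 0.3, 0.1]
width: 0.0392
grip_force: 0.0
```

Call:
{"fn": "play_rows", "kwargs": {"claw": [1,1,1,1,1,1,1], "delta_pos": [[-0.178,-0.122,0],[-0.178,-0.122,0],[-0.178,-0.122,0],[-0.178,-0.122,0],[-0.178,-0.122,0],[-0.178,-0.122,0],[-0.178,-0.122,0]], "delta_rot": [[0,0,0],[0,0,0],[0,0,0],[0,0,0],[0,0,0],[0,0,0],[0,0,0]]}}

```text
time: 1.55
ee_pos: [0.5614, 0.1182, 0.2225]
eef_rot: [0.153, 0.988, 0.0, -0.0]
ft_force: [-0.3, 0.4, 0.3]
width: 0.0006
grip_force: 0.0
```

Call:
{"fn": "play_rows", "kwargs": {"claw": [1,1,1,1,1], "delta_pos": [[0,0,0],[0,0,0],[0,0,0],[0,0,0],[0,0,0]], "delta_rot": [[0,0,0.043],[0,0,0.043],[0,0,0.043],[0,0,0.043],[0,0,0]]}}

```text
time: 2.05
ee_pos: [0.5606, 0.1197, 0.2223]
eef_rot: [0.412, 0.911, -0.0, -0.0]
ft_force: [0.2, 0.0, 0.1]
width: 0.0003
grip_force: 0.0
```

Run:
```python
from m import *
from scipy.spatial.transform import Rotation as R
s=r.read_state();c=r.camera("wrist");cv2.imwrite("pics/w1.png",c["pixels"][:,:,::-1])
print(s["time"],s["ee_pos"],s["width"],s["ft_force"]);print(R.from_quat(s["eef_rot"]).as_matrix().round(3));print(np.round(c["hand_eye"],3),c["camera_matrix"],r.grip_point_offset)
t=r.camera("top");print(onz(t,(239.25,170.25),.127))
```

```text
2.05 [0.56056091 0.11967742 0.22226517] 0.0002524777731949517 [0.15704929 0.00851367 0.08867567]
[[-0.661  0.751 -0.   ]
 [ 0.751  0.661 -0.   ]
 [ 0.    -0.    -1.   ]]
[[ 0.     0.952  0.305  0.084]
 [ 1.     0.    -0.     0.001]
 [-0.     0.305 -0.952 -0.163]
 [ 0.     0.     0.     1.   ]] [[372.26593412   0.         321.22306395]
 [  0.         372.26593412 241.72754493]
 [  0.           0.           1.        ]] 0.0187
[0.64886504 0.07003074 0.127     ]
```

View pics/w1.png

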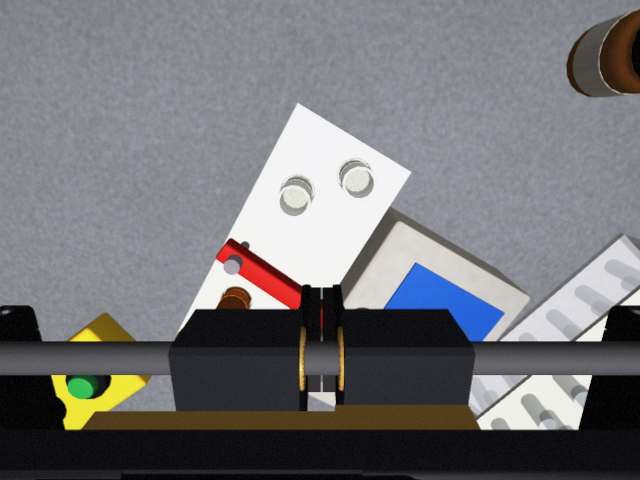

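The wrist view shows the nozzle at (232,265), the red arm running right and down from it, and the amber vial at (236,300). The closed fingertip is on the arm's +y side. Next I descend and push most of the way.

Call:
{"fn": "play_rows", "kwargs": {"claw": [1,1,1,1,1], "delta_pos": [[0,0,0.15],[0,0,0.15],[0,0,0.15],[0,0,0.15],[0,0,0]], "delta_rot": [[0,0,0],[0,0,0],[0,0,0],[0,0,0],[0,0,0]]}}

```text
time: 2.65
ee_pos: [0.5581, 0.1191, 0.0988]
eef_rot: [0.409, 0.912, -0.002, -0.002]
ft_force: [-1.2, -0.1, 0.1]
width: 0.0005
grip_force: 0.0
```

Call:
{"fn": "play_rows", "kwargs": {"claw": [1,1,1,1,1,1,1,1], "delta_pos": [[-0.038,-0.028,0],[-0.038,-0.028,0],[-0.038,-0.028,0],[-0.038,-0.028,0],[-0.038,-0.028,0],[-0.038,-0.028,0],[-0.038,-0.028,0],[-0.038,-0.028,0]], "delta_rot": [[0,0,0],[0,0,0],[0,0,0],[0,0,0],[0,0,0],[0,0,0],[0,0,0],[0,0,0]]}}

```text
time: 3.45
ee_pos: [0.5673, 0.0437, 0.1025]
eef_rot: [0.411, 0.912, 0.0, -0.0]
ft_force: [0.1, 1.8, -0.3]
width: 0.0005
grip_force: 0.7
```

Run:
```python
from m import *
s=r.read_state();w=r.camera("wrist");t=r.camera("top");sd=r.camera("side")
print(s["time"],s["ee_pos"],s["ft_force"])
for nm,b in(("top",(200,140,310,250)),("side",(230,240,340,300))):
    for ce,q,p in blobs(t if nm=="top" else sd,red,b): print(nm,ce,q)
o=np.zeros((480,800,3),np.uint8)
o[:,:480]=cv2.resize(w["pixels"][120:440,100:420],(480,480));o[:240,480:]=cv2.resize(t["pixels"][130:250,180:340],(320,240));o[240:,480:]=cv2.resize(sd["pixels"][220:340,220:380],(320,240))
cv2.imwrite("pics/p2.png",o[:,:,::-1])
```

```text
3.45 [0.56734801 0.04374731 0.10246805] [ 0.06795149  1.7845548  -0.32236157]
side [305.43243243 258.98648649] [301 254  11  11  74]
side [279.51190476 266.17857143] [270 260  21  14 168]
```

View pics/p2.png

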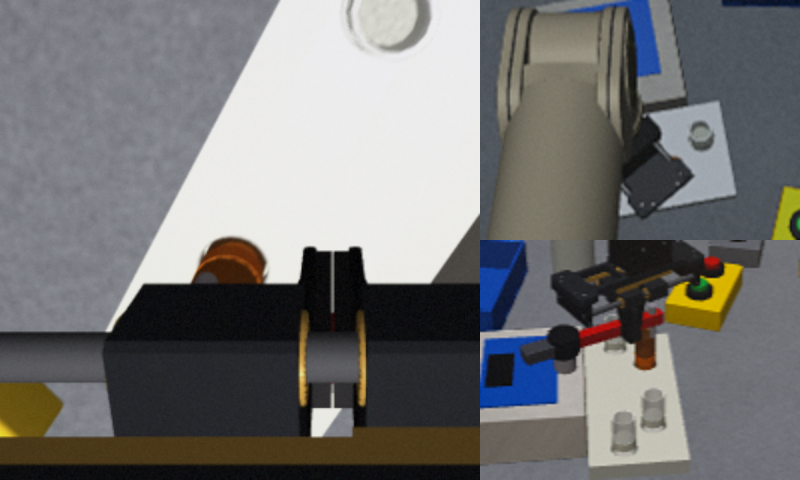

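The nozzle (wrist crop about (205,280)) is nearing the amber vial at (232,260), still short of it. I push about 15 mm more, then back off to measure.

Call:
{"fn": "play_rows", "kwargs": {"claw": [1,1,1,1,1], "delta_pos": [[-0.016,-0.012,0],[-0.016,-0.012,0],[-0.016,-0.012,0],[-0.016,-0.012,0],[0,0,0]], "delta_rot": [[0,0,0],[0,0,0],[0,0,0],[0,0,0],[0,0,0]]}}

```text
time: 4.1
ee_pos: [0.5687, 0.0276, 0.1025]
eef_rot: [0.411, 0.911, -0.0, 0.0]
ft_force: [-0.3, -0.3, -0.0]
width: 0.0003
grip_force: 0.0
```

Call:
{"fn": "play_rows", "kwargs": {"claw": [1,1,1,1,1,1,1,1], "delta_pos": [[0.1,0,0],[0.1,0,0],[0,0,-0.2],[0,0,-0.2],[0.2,0,-0.2],[0.2,0,0],[0.2,0,0],[0,0,0]], "delta_rot": [[0,0,0],[0,0,0],[0,0,0],[0,0,0],[0,0,0],[0,0,0],[0,0,0],[0,0,0]]}}

```text
time: 4.9
ee_pos: [0.463, 0.1492, 0.2182]
eef_rot: [0.408, 0.913, 0.001, -0.001]
ft_force: [-0.1, -0.2, 0.4]
width: 0.0004
grip_force: 0.0
```

Run:
```python
from m import *
from scipy.spatial.transform import Rotation as R
s=r.read_state();w=r.camera("wrist");t=r.camera("top");sd=r.camera("side")
T=np.eye(4);T[:3,:3]=R.from_quat(s["eef_rot"]).as_matrix();T[:3,3]=s["ee_pos"];w["cam_to_world"]=T@np.array(w["hand_eye"])
np.savez("w2.npz",**{k:w[k] for k in("pixels","camera_matrix","cam_to_world")})
print(s["time"],s["ee_pos"])
for nm,P in(("pivot",(.651,.072,.127)),("mouth",(.553,-.016,.072))):print(nm,proj(w,P),proj(t,P))
o=np.zeros((480,800,3),np.uint8)
o[:,:480]=cv2.resize(w["pixels"],(480,360))[:,:].copy().repeat(1,0) if 0 else 0
o[:360,:480]=cv2.resize(w["pixels"],(480,360));o[:240,480:]=cv2.resize(t["pixels"][130:250,180:340],(320,240));o[240:,480:]=cv2.resize(sd["pixels"][220:340,220:380],(320,240))
cv2.imwrite("pics/p3.png",o[:,:,::-1])
```

```text
4.9 [0.46303826 0.14918045 0.21820323]
pivot [422.01695626 445.68567011] [238.44637033 169.3634136 ]
mouth [277.44950279 400.98470094] [276.2944102  214.78318253]
```

View pics/p3.png

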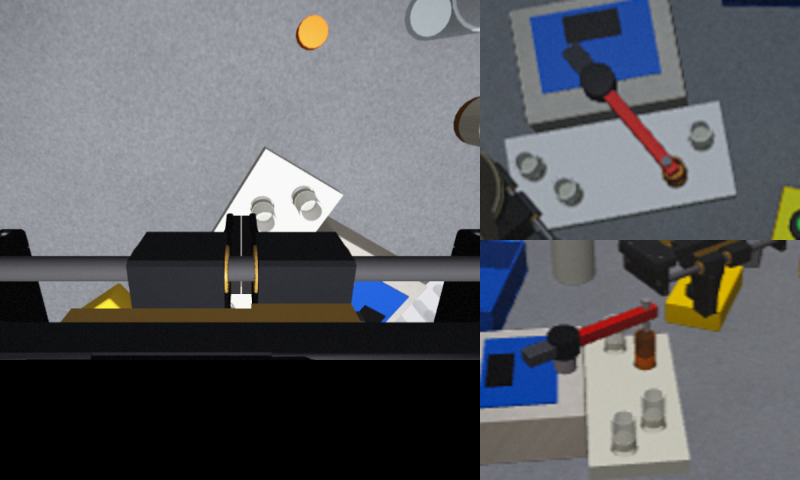

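The arm now reaches almost to the vial. The top crop shows its tip near (668,160) and the vial at (676,175). The side crop shows the nozzle at (647,308) above the vial at (645,335). I'll measure the remaining angle.

```bash
cat > a.py <<'E'
from m import *
def run():
    t=r.camera("top");sd=r.camera("side")
    b=max(blobs(t,red,(200,140,310,250)),key=lambda b:b[1][4])
    P=np.array([onz(t,q,.119)[:2] for q in b[2]]).astype(np.float32)
    v=cv2.fitLine(P,cv2.DIST_L2,0,.01,.01).ravel().astype(float)
    if v[0]>0:v[:2]*=-1
    n0=np.array([-v[1],v[0]])
    cam=np.array(t["cam_to_world"])[:2,3];d=(v[2:]-cam);bias=(d@n0)/1.133*.018/2   # visible side shifts the centre
    p0=v[2:]+n0*bias
    print("head deg",np.degrees(np.arctan2(-v[1],-v[0])),"pt",p0,"bias",bias)
    # deck edges
    h=cv2.cvtColor(t["pixels"],cv2.COLOR_RGB2HSV).astype(int);m=np.zeros((480,640),np.uint8)
    m[175:255,185:315]=((h[...,2]>140)&(h[...,1]<60))[175:255,185:315]
    n,l,s,_=cv2.connectedComponentsWithStats(m);i=1+np.argmax(s[1:,4]);
    hull=cv2.convexHull(np.argwhere(l==i)[:,::-1].astype(np.int32))
    W=np.array([onz(t,q[0],.022)[:2] for q in hull]).astype(np.float32)
    (cx,cy),(w,hh),a=cv2.minAreaRect(W*1000);print("deck",cx,cy,w,hh,a)
    for ce,q,p in blobs(sd,red,(230,240,345,320),30):print("side red",ce,q[:4],)
    cv2.imwrite("pics/s_%d.png"%(r.read_state()["time"]*100),cv2.resize(sd["pixels"][240:320,260:340],(560,560),interpolation=cv2.INTER_CUBIC)[:,:,::-1])
    cv2.imwrite("pics/t_%d.png"%(r.read_state()["time"]*100),cv2.resize(t["pixels"][180:240,240:300],(560,560),interpolation=cv2.INTER_CUBIC)[:,:,::-1])
    return v[:2],p0,t,sd
E
python3 - <<'E'
from a import *
v,p,t,sd=run()
# old arm line
q=cv2.cvtColor(cv2.imread("pics/top.png"),cv2.COLOR_BGR2RGB);u=np.array([-.99644,-.08433]);n0=np.array([-u[1],u[0]]);p1=np.array([.5747,.0666]);d=p1-np.array([.332,-.102]);p1=p1+n0*(d@n0)/1.133*.009
A=np.column_stack([v,-u]);k=np.linalg.solve(A,p1-p);piv=p+k[0]*v;print("pivot",piv)
noz=piv+.13*v;print("nozzle",noz)
print(proj(sd,[*noz,.08]),proj(t,[*noz,.08]))
import glob;a=[cv2.imread(sorted(glob.glob(f"pics/{x}_*.png"))[-1]) for x in"ts"];cv2.imwrite("pics/p4.png",cv2.resize(np.hstack(a),(800,400)))
E
```

```text
head deg 40.4238869855144 pt [0.59857221 0.02706744] bias 0.0005873057334946352
deck 566.51611328125 56.01195526123047 124.28728485107422 279.3714294433594 11.20628833770752
side red [287.76065574 261.5442623 ] [269 251  40  22]
pivot [0.65427027 0.07451026]
nozzle [ 0.55530543 -0.0097866 ]
[301.86007063 266.16525015] [273.54517258 213.21576965]
```

View pics/p4.png

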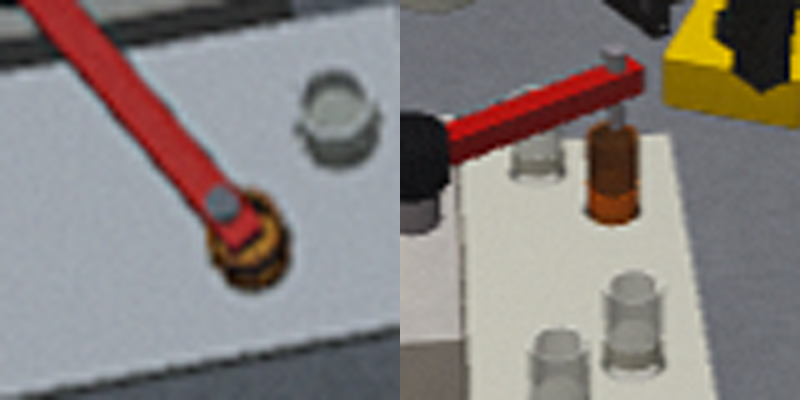

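In the top crop the nozzle stub is at (223,204), just short of the mouth centre near (248,235). In the side crop the nozzle at (617,118) is slightly right of the vial centre at 613. The current heading is 40.4°, against about 42.1° wanted from the deck, pocket and vial estimates. That is about 3 mm more push at 95 mm radius.

Call:
{"fn": "play_rows", "kwargs": {"claw": [1,1,1,1,1,1,1,1], "delta_pos": [[-0.2,0,0],[-0.2,0,0],[-0.2,0,0.2],[0,0,0.2],[0,0,0.2],[0,0,0],[-0.1,0,0],[-0.05,0,0]], "delta_rot": [[0,0,0],[0,0,0],[0,0,0],[0,0,0],[0,0,0],[0,0,0],[0,0,0],[0,0,0]]}}

```text
time: 5.95
ee_pos: [0.5637, 0.0345, 0.1044]
eef_rot: [0.412, 0.911, 0.0, 0.001]
ft_force: [-0.2, 0.0, 0.9]
width: 0.0008
grip_force: 0.0
```

Call:
{"fn": "play_rows", "kwargs": {"claw": [1,1,1,1,1,1,1,1], "delta_pos": [[0,0,0],[-0.015,0,0],[-0.015,0,0],[-0.015,0,0],[-0.005,0,0],[-0.007,0,0],[-0.007,0,0],[0,0,0]], "delta_rot": [[0,0,0],[0,0,0],[0,0,0],[0,0,0],[0,0,0],[0,0,0],[0,0,0],[0,0,0]]}}

```text
time: 6.75
ee_pos: [0.5705, 0.0265, 0.1025]
eef_rot: [0.411, 0.912, 0.0, -0.0]
ft_force: [-1.3, 0.6, 0.2]
width: 0.0004
grip_force: 0.4
```

Call:
{"fn": "play_rows", "kwargs": {"claw": [1,1,1,1,1,1,1,1], "delta_pos": [[0.1,0,0],[0.1,0,0],[0,0,-0.2],[0,0,-0.2],[0.2,0,-0.2],[0.2,0,0],[0.2,0,0],[0,0,0]], "delta_rot": [[0,0,0],[0,0,0],[0,0,0],[0,0,0],[0,0,0],[0,0,0],[0,0,0],[0,0,0]]}}

```text
time: 7.55
ee_pos: [0.4649, 0.1473, 0.2182]
eef_rot: [0.408, 0.913, 0.001, -0.001]
ft_force: [0.9, -0.2, 0.5]
width: 0.0004
grip_force: 0.0
```

Run:
```python
from a import *
v,p,t,sd=run()
import glob;a=[cv2.imread(sorted(glob.glob(f"pics/{x}_*.png"),key=lambda f:int(f[7:-4]))[-1]) for x in"ts"];cv2.imwrite("pics/p5.png",cv2.resize(np.hstack(a),(800,400)))
```

```text
head deg 41.851601356084124 pt [0.59434863 0.02118728] bias 0.0006558413279197
deck 566.4901123046875 56.143272399902344 124.28728485107422 279.63916015625 11.20628833770752
side red [287.63606557 261.18688525] [269 251  39  21]
```

View pics/p5.png

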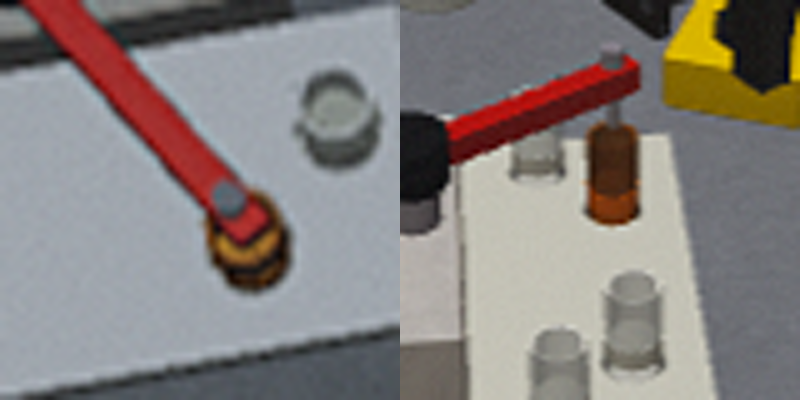

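The nozzle's column (crop 613) now matches the vial's centre in the side view, with the heading at 41.85°. Next I move over the start button.

Call:
{"fn": "play_rows", "kwargs": {"claw": [1,1,1,1,1,1,1], "delta_pos": [[-0.134,-0.132,0],[-0.134,-0.132,0],[-0.134,-0.132,0],[-0.134,-0.132,0],[-0.134,-0.132,0],[-0.134,-0.132,0],[-0.134,-0.132,0]], "delta_rot": [[0,0,0],[0,0,0],[0,0,0],[0,0,0],[0,0,0],[0,0,0],[0,0,0]]}}

```text
time: 8.35
ee_pos: [0.4531, -0.1233, 0.218]
eef_rot: [0.412, 0.911, -0.0, 0.0]
ft_force: [1.6, 0.7, 0.4]
width: 0.0002
grip_force: 0.0
```

Call:
{"fn": "play_rows", "kwargs": {"claw": [1,1,1,1,1,1,1,1], "delta_pos": [[-0.134,-0.132,0],[-0.134,-0.132,0],[-0.134,-0.132,0],[-0.134,-0.132,0],[-0.134,-0.132,0],[-0.134,-0.132,0],[-0.134,-0.132,0],[0,0,0]], "delta_rot": [[0,0,0],[0,0,0],[0,0,0],[0,0,0],[0,0,0],[0,0,0],[0,0,0],[0,0,0]]}}

```text
time: 9.15
ee_pos: [0.4357, -0.3896, 0.2177]
eef_rot: [0.415, 0.91, -0.002, -0.0]
ft_force: [-0.7, -0.1, 0.0]
width: 0.0006
grip_force: 0.0
```

Run:
```python
from m import *
s=r.read_state();t=r.camera("top");sd=r.camera("side");print(s["time"],s["ee_pos"])
print("stub",onz(t,(240+231*.15,180+199*.15),.122),onz(t,(240+231*.15,180+199*.15),.119))
# side: nozzle steel column profile and vial column profile
p=sd["pixels"].astype(int)
for y in(263,264):print(y,[tuple(q) for q in p[y,297:311]])
h=cv2.cvtColor(sd["pixels"],cv2.COLOR_RGB2HSV).astype(int)
for y in range(267,284,3):
    k=[x for x in range(290,316) if h[y,x,1]>110 and h[y,x,0]<22];print(y,k[0],k[-1])
```

```text
9.15 [ 0.4357233  -0.38964474  0.21769747]
stub [ 0.55539673 -0.01553659  0.122     ] [ 0.55599102 -0.01530576  0.119     ]
263 [(np.int64(117), np.int64(120), np.int64(126)), (np.int64(114), np.int64(119), np.int64(126)), (np.int64(116), np.int64(120), np.int64(128)), (np.int64(117), np.int64(121), np.int64(129)), (np.int64(95), np.int64(96), np.int64(101)), (np.int64(84), np.int64(78), np.int64(78)), (np.int64(81), np.int64(77), np.int64(78)), (np.int64(104), np.int64(106), np.int64(110)), (np.int64(114), np.int64(116), np.int64(124)), (np.int64(113), np.int64(114), np.int64(121)), (np.int64(112), np.int64(115), np.int64(121)), (np.int64(111), np.int64(112), np.int64(118)), (np.int64(112), np.int64(113), np.int64(118)), (np.int64(111), np.int64(110), np.int64(115))]
264 [(np.int64(117), np.int64(118), np.int64(124)), (np.int64(116), np.int64(121), np.int64(130)), (np.int64(112), np.int64(99), np.int64(91)), (np.int64(118), np.int64(88), np.int64(64)), (np.int64(98), np.int64(82), np.int64(78)), (np.int64(81), np.int64(76), np.int64(78)), (np.int64(78), np.int64(67), np.int64(58)), (np.int64(105), np.int64(90), np.int64(82)), (np.int64(115), np.int64(116), np.int64(118)), (np.int64(114), np.int64(117), np.int64(126)), (np.int64(116), np.int64(117), np.int64(125)), (np.int64(116), np.int64(117), np.int64(124)), (np.int64(114), np.int64(116), np.int64(122)), (np.int64(112), np.int64(114), np.int64(119))]
267 297 306
270 298 306
273 298 306
276 297 307
279 298 307
282 298 307
```

The nozzle column (302.3) against the vial's (302.0), and the stub at (0.5555,-0.0155), agree with the mouth to about 1 mm. I correct the sideways offset, descend to about 15 mm above the button and check.

Call:
{"fn": "play_rows", "kwargs": {"claw": [1,1,1,1,1,1,1], "delta_pos": [[0.03,0.025,0.1],[0,0,0.15],[0,0,0.15],[0,0,0.15],[0,0,0.15],[0,0,0],[0,0,0]], "delta_rot": [[0,0,0],[0,0,0],[0,0,0],[0,0,0],[0,0,0],[0,0,0],[0,0,0]]}}

```text
time: 9.95
ee_pos: [0.4392, -0.3749, 0.0786]
eef_rot: [0.411, 0.912, -0.0, -0.0]
ft_force: [-1.0, 0.2, 1.0]
width: 0.0005
grip_force: 0.0
```

Run:
```python
from m import *
s=r.read_state();print(s["ee_pos"],s["ft_force"]);t=r.camera("top");sd=r.camera("side");w=r.camera("wrist")
o=np.zeros((480,800,3),np.uint8);o[:360,:480]=cv2.resize(w["pixels"],(480,360))
o[:240,480:]=cv2.resize(t["pixels"][220:310,380:500],(320,240));o[240:,480:]=cv2.resize(sd["pixels"][170:260,300:420],(320,240));cv2.imwrite("pics/b1.png",o[:,:,::-1])
```

```text
[ 0.43915946 -0.37491836  0.07861542] [-1.02567877  0.21422059  1.04742963]
```

View pics/b1.png

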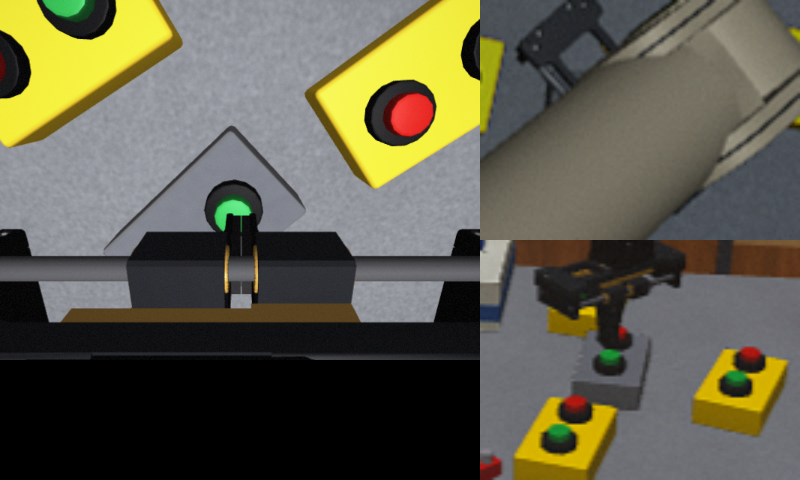

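The wrist view shows the closed fingertip at (240,215) over the green button at (235,212) of the grey box. The red stop button is well away, behind the gripper. I correct by 5 mm and press slowly.

Call:
{"fn": "play_rows", "kwargs": {"claw": [1,1,1,1,1,1,1,1], "delta_pos": [[-0.008,-0.024,0],[0,0,0.04],[0,0,0.025],[0,0,0.02],[0,0,0.02],[0,0,0.018],[0,0,0],[0,0,0]], "delta_rot": [[0,0,0],[0,0,0],[0,0,0],[0,0,0],[0,0,0],[0,0,0],[0,0,0],[0,0,0]]}}

```text
time: 10.9
ee_pos: [0.4364, -0.3797, 0.0559]
eef_rot: [0.411, 0.912, 0.001, 0.0]
ft_force: [-12.4, 11.5, 38.5]
width: 0.0007
grip_force: 19.3
```

It is fully down (z = 0.056, 38 N), so I lift straight off.

Call:
{"fn": "play_rows", "kwargs": {"claw": [1,1,1,1,1,1,1], "delta_pos": [[0,0,-0.05],[0,0,-0.1],[0,0,-0.15],[0,0,-0.15],[0,0,-0.15],[0,0,0],[0,0,0]], "delta_rot": [[0,0,0],[0,0,0],[0,0,0],[0,0,0],[0,0,0],[0,0,0],[0,0,0]]}}

```text
time: 11.6
ee_pos: [0.4367, -0.3796, 0.1732]
eef_rot: [0.411, 0.912, 0.0, 0.0]
ft_force: [-0.5, 0.7, -0.7]
width: 0.0005
grip_force: 0.0
```

Run:
```python
from a import *
v,p,t,sd=run();s=r.read_state();print(s["time"],s["ee_pos"],s["ft_force"])
w=r.camera("wrist")
o=np.zeros((480,800,3),np.uint8);o[:360,:480]=cv2.resize(w["pixels"],(480,360))
o[:240,480:]=cv2.resize(t["pixels"][140:260,180:340],(320,240));o[240:,480:]=cv2.resize(sd["pixels"][180:300,260:420],(320,240));cv2.imwrite("pics/f.png",o[:,:,::-1])
```

```text
head deg 41.917652922624555 pt [0.59432041 0.02108944] bias 0.0006587941024173428
deck 566.4765625 56.15675354003906 124.38671112060547 279.642333984375 11.227001190185547
side red [287.60784314 261.18627451] [269 251  39  22]
11.7 [ 0.43605938 -0.37911407  0.17211266] [-0.54697055  0.87356437 -0.5484052 ]
```

View pics/f.png

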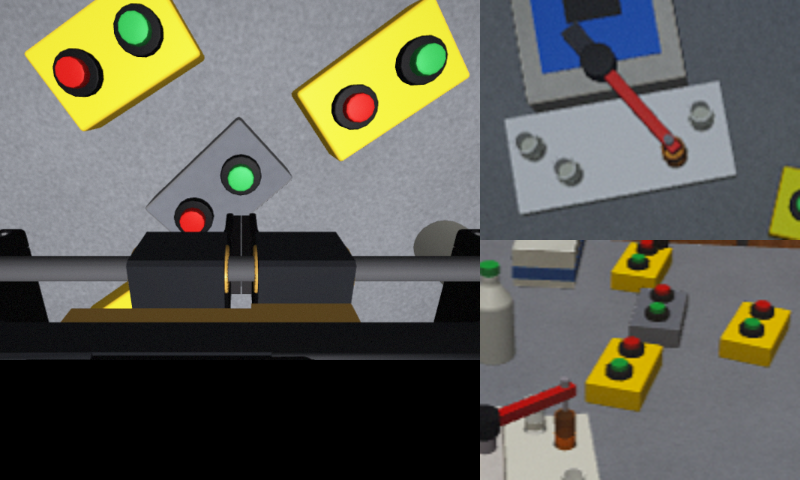

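The grey box's green button is up again at wrist (240,177). The nozzle is still over the amber vial in the side crop (567,405), and everything else is undisturbed. I'm handing in.

```bash
python3 -c "from bench import r;print(r.close_job())"
```

```text
the job is handed in; nothing more can be done
None
```

I pushed the swing arm round until its nozzle was over the amber vial's mouth (within about 1–2 mm by my camera estimates). Then I pressed the green start button on the grey box to its stop (about 38 N at the fingertip) and released it, and handed the job in at about 12 s of the 51 s allowed.

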